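# Draw the straightedge out of the half-covered tool tray

## Robot

A 6-joint arm with a two-finger parallel gripper is mounted at the origin on the work surface. World frame = base frame: x ahead of the robot, y to its left, z up, the work surface at z = 0. Lengths are in mm, angles in degrees, forces in N, time in s.
With the tool pointing down it reaches from about 275 to 850 mm from the base axis. Payload 5.2 kg.
Tool frame: the origin (TCP) lies at the very end of the fingers, on their centre line; the grasp point (between the pads) lies 19 mm behind it; z points along the fingers, x is the direction in which the jaws open and shut, and the axes are right-handed (so a half turn about z gives the same grasp; the last joint's range is limited). The gripper opens to 85 mm and grips with 20 to 120 N. Pads are 22 mm wide; open, the fingers measure 114 mm over their backs; the gripper's body (76 mm by 85 mm) begins 54 mm behind the grasp point. The pads swing forward as they close: fully open they stand 13 mm farther back than shut.
Start: joints at [-84.443, 14.817, 87.949, -0, 77.235, -11.62], TCP at [162.452, -525.466, 231.31] pointing down, gripper open.
Joint ranges: [-179.93, 179.93], [-52.35, 119.4], [10.71, 147.94], [-69.91, 249.91], [12.55, 155.21], [-178.61, 178.61]. Speed limits (degrees/s): [147.25, 147.25, 180, 180, 180, 180].

## Interface

Orientations are given as [roll, pitch, yaw] about the fixed x, y, z axes, in that order (R = Rz(yaw) Ry(pitch) Rx(roll)).
In Python, from bench import goto, line_to, set_joints, set_gripper, wait, solve_ik, read_camera, camera_params, MotionError, hand_in, current_t, current_joint_positions, current_qvel, current_effort, current_tcp_pos, current_tcp_rot, current_contact_force, current_wrist_torque, current_opening gives the robot as it stands. Calls block until the motion is done:
- goto(position, orientation): joint-space move of the TCP to a pose.
- line_to(position, rot=None, speed=150, threshold=None): straight line of the TCP; rot=None keeps the orientation; speed is the mean speed in mm/s. With threshold (N) it stops when the force on the tool has changed by that much, and returns True; else False.
- set_joints(angles): joint-space move.
- set_gripper(opening): opening from 0.0 (shut) to 1.0 (fully open); the grip force is fixed at half the most; returns when the fingers have stopped.
- wait(seconds).
- solve_ik(position, orientation): joint angles nearest the present ones, or None.
- read_camera(name): name is "side" or "top"; returns (picture, depth): 480x640x3 uint8, blue, green, red; 480x640 float32, mm along the optical axis (not along the pixel's ray), 0 where there is no reading.
- camera_params(name): a dict with "fx", "fy", "cx", "cy" (pixels), "rvec" (rotation vector, rad) and "tvec" (3), from world to camera coordinates, as OpenCV has them. Camera axes: x right, y down, z forward; pixel columns grow to the right and rows downward; lengths in mm; the calibration is good to about 2 mm. A picture is of the moment at which its call begins. camera_params takes no time and is no camera call.
A pose or a line that the arm cannot do raises MotionError and nothing moves.
- hand_in(): hands the job in, once; it reports no verdict.
Readings, each from a call of its own:
- current_t(): time.
- current_joint_positions(): joint angles.
- current_qvel(): joint speeds.
- current_effort(): joint torques, N m.
- current_tcp_pos(): TCP position.
- current_tcp_rot(): TCP orientation.
- current_contact_force(): force on the tool from outside, world axes, zero at the start.
- current_wrist_torque(): the same for the moment, N m.
- current_opening(): opening from 0.0 (shut) to 1.0 (fully open).
Only numpy, scipy, OpenCV 4.12 (cv2) and the standard library are available. Lean on these libraries where they do the work, as an engineer would, in place of code of your own. Each camera call takes 0.05 s, during which the arm holds its last target. There are 200 camera calls.

## Task

Take the wooden bar off the tool tray and lay it down on the cork mat. Then draw the blue-railed straightedge out of the tray through the opening beside the green cover, tilting it so that it comes out without being forced against the cover, and finish while still holding it in the gripper, motionless, with its whole length about 10 cm above the top of the tray. Leave the bottle, the two jars and the pliers where they are.

Things in the scene. Friction and masses are not known exactly. Their poses are not given: they have to be found in the camera images.
- tray: Open-topped plywood tool tray, fixed to the bench, its length along its own x (roughly away from the robot). Outside 286 (x) x 196 (y) mm, inside 270 x 180 mm; origin under its centre at bench height. Floor 6 mm thick (its upper face at z = 6 mm); walls 8 mm thick; near wall (-x) and both side walls 70 mm high; the far wall (+x) is a lower lip 60 mm high.
- cover: Green plate fixed on the tray's near half; same origin and axes as the tray. It spans x = -143 to -15 mm and the full width, z = 70 to 76 mm. The opening is what is left: x = -15 to +135 mm (150 mm), y = -90 to +90 mm. It does not move.
- bar_center (a point): Centre of the loose dark wooden bar with two brass bands, 224 mm long (its y) x 36 mm wide (its x) x 30 mm high, 0.2 kg. At first it lies across the opening on the tray's two side walls (its underside 70 mm above the bench, centre at 85 mm). This is the obstacle.
- bar: The same wooden bar; origin at the centre of its underside.
- mat: Cork mat fixed on the bench to the robot's left, 200 (x) x 240 (y) x 4 mm thick; origin under its centre at bench height.
- edge_center (a point): Centre, half-way up, of the loose straightedge: 240 mm long (its x), lying flat on the tray's floor with nearly half its length under the cover. Aluminium base strip 30 mm wide (its y) x 4 mm thick, and on it a blue grip rail 14 mm wide, along the whole length, reaching to 30 mm above the underside; this point is 15 mm above the underside. 0.15 kg, evenly balanced. Its +x end is the one in the opening.
- edge_tail (a point): Middle of the lower edge at the straightedge's covered (-x) end, 120 mm from its centre.
- edge_head (a point): Middle of the lower edge at the straightedge's other (+x) end, 120 mm from its centre, in the opening near the far lip.
- straightedge: The same straightedge; origin at the centre of its underside.
- patina_bottle: Bystander: white bottle, 58 mm across, 150 mm high; origin at the centre of its base.
- blue_tub: Bystander: blue jar, 66 mm across, 50 mm high; origin at the centre of its base.
- flux_jar: Bystander: white jar with a dark label, 68 mm across, 60 mm high; origin at the centre of its base.
- pliers: Bystander: pliers lying flat beyond the tray, 160 mm long, 17 mm high; origin on the bench below the middle of the tool.
Things that resemble listed ones, but are neither listed nor needed, are in the scene too. What is shaped like the straightedge but turquoise is not meant.

How it is judged:
By the outcome, as a careful person would: the job done as asked, in the order asked, and still so for the second after the job is handed in, while the arm keeps its last pose, push and grip.
It also fails if it takes over 59 s, if anything falls off the work surface, if the arm or the gripper's body presses on something with over 40 N, if the wrist force passes 120 N, or if a joint passes its speed limit or range.

## Working session

There is one attempt and no reset: what is moved stays moved. The work goes in short steps, each a Python script; the robot and the scene stay as the last script left them, time stands still between calls to the robot, and variables do not carry over. Pictures are saved under pics/ and viewed, about 8 in all and at most 12, crops included, and the job is handed in when it is done.

```bash
mkdir -p pics; ls
cat > h.py <<'E'
import numpy as np, cv2
from bench import *
def cam(n):
    p=camera_params(n); R=cv2.Rodrigues(np.array(p["rvec"],float))[0]; return p,R,np.array(p["tvec"],float).ravel()
def world(n,depth):
    p,R,t=cam(n); v,u=np.mgrid[:480,:640]
    c=np.stack([(u-p["cx"])/p["fx"]*depth,(v-p["cy"])/p["fy"]*depth,depth],-1)
    return (c-t)@R
def pix(n,P):
    p,R,t=cam(n); c=np.atleast_2d(P)@R.T+t
    return np.c_[c[:,0]/c[:,2]*p["fx"]+p["cx"],c[:,1]/c[:,2]*p["fy"]+p["cy"]]
def snap(n,name):
    im,d=read_camera(n); cv2.imwrite(f"pics/{name}.png",im); np.savez(f"pics/{name}.npz",d=d); return im,d
def st(): print("t",current_t(),"tcp",np.round(current_tcp_pos(),1),np.round(current_tcp_rot(),1),"F",np.round(current_contact_force(),1),"M",np.round(current_wrist_torque(),2),"op",round(current_opening(),3))
E
python3 - <<'E'
from h import *
for n in("top","side"):
    snap(n,n+"0"); p,R,t=cam(n); print(n,p["fx"],-R.T@t)
st()
E
```

```text
pics
top 512.0668929880758 [ 308.20515285  -46.84257857 1291.48517039]
side 553.278121516222 [386.96990028 885.3380835  777.26586167]
t 0.1 tcp [ 162.4 -525.   230.6] [-1.80e+02  1.00e-01 -7.28e+01] F [ 0.1 -0.4  0. ] M [-0.04 -0.02 -0.  ] op 1.0
```

View pics/top0.png

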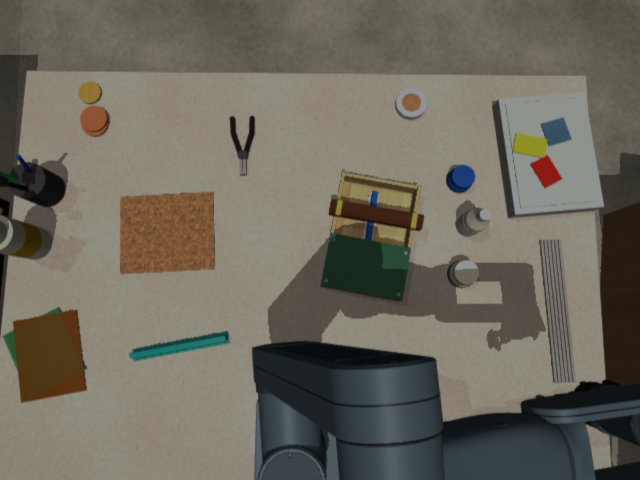

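View pics/side0.png

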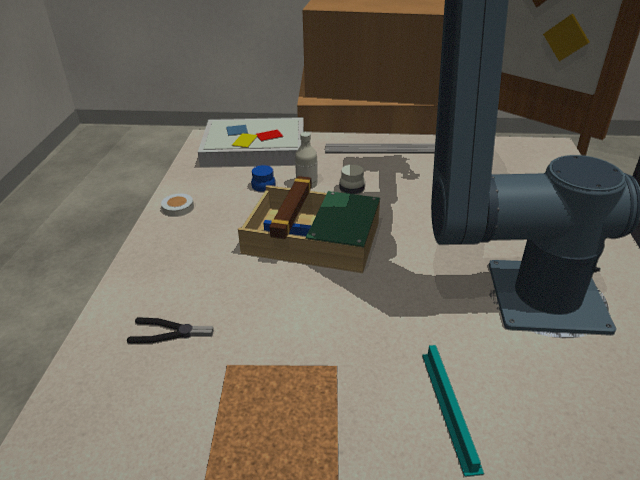

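The top picture shows the tray at about (370,235) with the bar across it at (377,213). The blue rail shows at (374,198) and (369,232), the cork mat is at (168,232), and the turquoise decoy is at (180,346). Next I'll measure these.

Run:
```python
from h import *
im=cv2.imread("pics/top0.png"); d=np.load("pics/top0.npz")["d"]; W=world("top",d)
hsv=cv2.cvtColor(im,cv2.COLOR_BGR2HSV); X,Y,Z=W[...,0],W[...,1],W[...,2]
v,u=np.mgrid[:480,:640]; roi=(u>310)&(u<432)&(v>160)&(v<305)
def rect(n,m):
    r=cv2.minAreaRect(np.float32(np.c_[X[m],Y[m]])); print(n,m.sum(),np.round(r[0],1),np.round(r[1],1),round(r[2],1),"z",np.round(np.percentile(Z[m],[5,50,95]),1))
bar=roi&(Z>90)&(Z<115); rect("bar",bar)
g=roi&(hsv[...,0]>50)&(hsv[...,0]<95)&(hsv[...,1]>80)&(Z>60)&(Z<90); rect("cover",g)
b=roi&(hsv[...,0]>100)&(hsv[...,0]<130)&(hsv[...,1]>120)&(Z<60); rect("rail",b)
for s in(v<213,v>213):
    m=b&s; print(m.sum(),np.round(W[m].mean(0),1),np.round(W[m].min(0),1),np.round(W[m].max(0),1))
walls=roi&(Z>50)&(Z<85); rect("tray",walls)
mat=(u>100)&(u<230)&(v>180)&(v<285)&(hsv[...,0]<20)&(hsv[...,1]>100); rect("mat",mat)
c=cv2.resize(im[160:305,305:440],None,fx=4,fy=4,interpolation=cv2.INTER_CUBIC); cv2.imwrite("pics/c1.png",c)
```

```text
bar 1467 [ 543.8 -179.7] [223.8  37.4] 80.8 z [ 95.4  99.9 103.7]
cover 4192 [ 421.7 -157. ] [193.5 127. ] 79.9 z [72.3 76.2 80.1]
rail 161 [ 552.7 -175.3] [ 13.4 124. ] 81.7 z [31.9 36.5 41.1]
72 [ 595.1 -181.    36.4] [ 578.  -189.5   30. ] [ 613.7 -174.    42.5]
89 [ 512.5 -169.2   36.1] [ 490.6 -176.8   28.9] [ 533.6 -160.9   42.3]
tray 5187 [ 498.7 -172.3] [220.2 286.5] 79.7 z [60.7 75.8 80.1]
mat 7164 [483.8 205.5] [562.4 248.7] 79.0 z [-0.1  4.1  8.5]
```

View pics/c1.png

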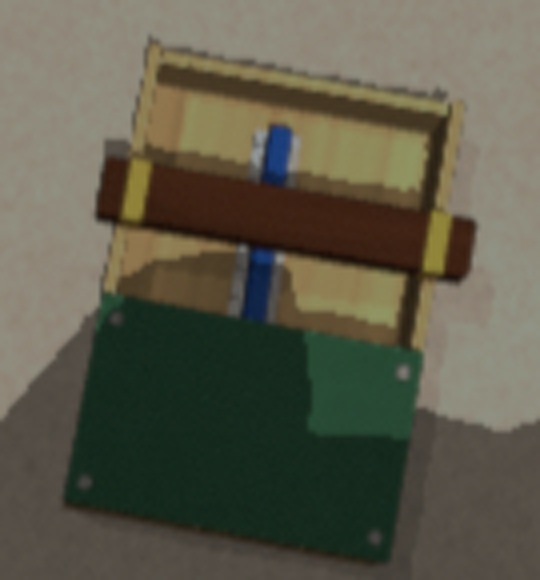

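```bash
python3 - <<'E'
from h import *
im=cv2.imread("pics/top0.png"); W=world("top",np.load("pics/top0.npz")["d"])
hsv=cv2.cvtColor(im,cv2.COLOR_BGR2HSV); m=np.zeros((480,640),np.uint8)
m[180:285,105:230]=((hsv[...,0]<20)&(hsv[...,1]>100))[180:285,105:230]
m=cv2.morphologyEx(m,cv2.MORPH_CLOSE,np.ones((5,5)));m=cv2.morphologyEx(m,cv2.MORPH_OPEN,np.ones((9,9)))>0
# intersect rays with z=4
p,R,t=cam("top"); v,u=np.nonzero(m); C=-R.T@t
D=np.c_[(u-p["cx"])/p["fx"],(v-p["cy"])/p["fy"],np.ones(len(u))]@R
P=C+D*((4-C[2])/D[:,2])[:,None]
print(cv2.minAreaRect(np.float32(P[:,:2])))
q=current_joint_positions()
for n,pos,y in(("bar",[544,-180,250],-9.2),("bar2",[544,-180,250],170.8),("mat",[500,200,200],35),("edge",[540,-173,250],81.9),("edge2",[540,-173,250],-98.1)):
    print(n,solve_ik(pos,[180,0,y]))
goto([544,-180,250],[180,0,-9.2]); set_gripper(0.65); st()
print(line_to([544,-180,130],speed=200)); snap("side","s1"); snap("top","t1"); st()
E
python3 - <<'E'
import cv2
a=cv2.imread("pics/s1.png")[130:290,200:420]
cv2.imwrite("pics/s1c.png",cv2.resize(a,None,fx=3,fy=3))
E
```

```text
((509.6932678222656, 343.9635314941406), (198.91110229492188, 238.38441467285156), 3.8113718032836914)
bar [-2.94577642e+01  1.65369905e+01  8.29807531e+01 -2.54444375e-14
  8.04822564e+01 -2.02577642e+01]
bar2 [-29.45776421  16.5369905   82.98075308   0.          80.48225642
 159.74223579]
mat [ 9.92797718e+00  1.49747788e+01  9.22696726e+01 -2.54444375e-14
  7.27555486e+01 -2.50720228e+01]
edge [ -29.03214523   15.91498811   83.82938972    0.           80.25562217
 -110.93214523]
edge2 [-2.90321452e+01  1.59149881e+01  8.38293897e+01 -2.54444375e-14
  8.02556222e+01  6.90678548e+01]
t 2.375 tcp [ 543.9 -180.3  250. ] [-180.     0.    -9.2] F [-0.7  0.1 -0.4] M [ 0.05 -0.06  0.01] op 0.65
False
t 3.225 tcp [ 545.1 -180.6  131.7] [179.9  -0.2  -9.2] F [-0.1  0.4  0.6] M [ 0.02 -0.02  0.02] op 0.652
```

View pics/s1c.png

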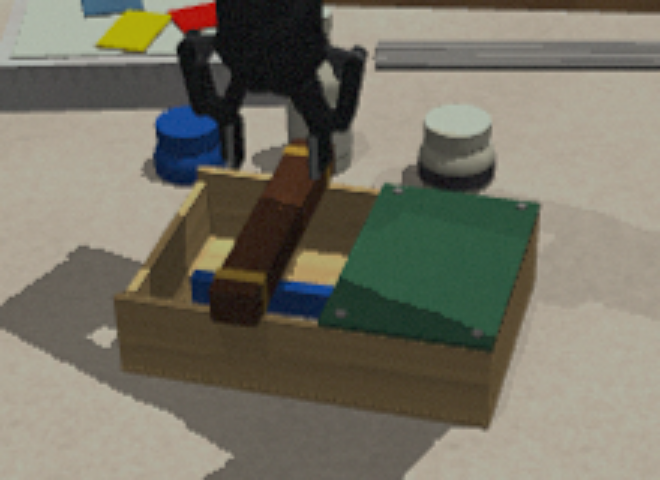

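The side crop shows the open fingers above the bar, with tips at about px (277,185) and (306,188). I'll check both against their projections before going down.

Run:
```python
from h import *
for P in([545,-180,131],[543.8,-179.7,100],[543.8-19.7,-179.7+0,100]):print(P,pix("side",P),(pix("side",P)-[200,130])*3)
W=world("side",np.load("pics/s1.npz")["d"]); 
roi=np.zeros((480,640),bool); roi[185:240,265:310]=1
X,Y,Z=W[...,0],W[...,1],W[...,2]
im=cv2.imread("pics/s1.png"); 
m=roi&(Z>92)&(Z<108)&(abs(X-540)<50)
r=cv2.minAreaRect(np.float32(np.c_[X[m],Y[m]])); print(m.sum(),r)
f=np.zeros((480,640),bool); f[150:195,255:325]=1; f&=(abs(X-544)<80)&(abs(Y+180)<60)&(Z>120)&(Z<160)
print(f.sum(),W[f].min(0),W[f].max(0),np.median(W[f],0))
```

```text
[545, -180, 131] [[291.57185267 188.23168755]] [[274.71555801 174.69506265]]
[543.8, -179.7, 100] [[292.64630046 199.97556466]] [[277.93890138 209.92669399]]
[524.0999999999999, -179.7, 100] [[301.19834378 200.25806096]] [[303.59503135 210.77418288]]
771 ((549.5267333984375, -158.0408935546875), (189.76817321777344, 38.13296127319336), 80.26307678222656)
133 [ 502.09240516 -198.6102414   133.41735705] [ 586.56993043 -162.5390228   159.65752204] [ 570.31384604 -175.45037805  149.46877942]
```

```bash
python3 - <<'E'
from h import *
print(line_to([545,-180,76],rot=[180,0,-9.4],speed=120,threshold=15)); st()
set_gripper(0); st()
line_to([545,-180,190],speed=150); st()
goto([510,344,150],[180,0,39]); st()
snap("side","s2"); snap("top","t2")
E
python3 - <<'E'
import cv2,numpy as np
a=cv2.imread("pics/s2.png"); b=cv2.imread("pics/t2.png")[120:420,50:450]
cv2.imwrite("pics/c2.png",np.hstack([cv2.resize(a,(400,300)),b]))
E
```

```text
False
t 3.825 tcp [ 545.4 -180.2   76.6] [180.   -0.   -9.4] F [-1.4 -0.3  0.7] M [0.03 0.01 0.03] op 0.65
t 4.1333 tcp [ 546.  -180.5   77.5] [179.9  -0.2  -9.4] F [-0.3  0.6  6.2] M [0.04 0.11 0.02] op 0.406
t 5.0417 tcp [ 544.3 -179.6  188.8] [-1.8e+02  1.0e-01 -9.4e+00] F [-0.4  0.3 -1.9] M [ 0.04 -0.02  0.03] op 0.411
t 6.95 tcp [510.7 343.  150.1] [180.   -0.   38.9] F [ 0.1 -0.1 -1.1] M [ 0.04 -0.04  0.01] op 0.412
```

View pics/c2.png

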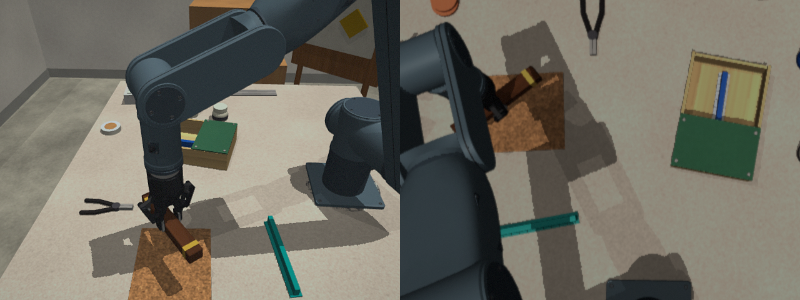

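The bar is held over the mat, and in the top half the straightedge is fully visible at crop (720,93). I'll lower and release the bar, then re-measure the straightedge from this frame.

Run:
```python
from h import *
line_to([510,344,25],speed=200); print(line_to([510,344,9],speed=30,threshold=5)); st()
set_gripper(0.65); st()
line_to([510,344,120],speed=200)
goto([535,-150,230],[180,0,-98.1]); snap("top","t3"); st(); snap("side","s3")
d=np.load("pics/t2.npz")["d"]; im=cv2.imread("pics/t2.png"); W=world("top",d); X,Y,Z=np.moveaxis(W,-1,0)
hsv=cv2.cvtColor(im,cv2.COLOR_BGR2HSV); v,u=np.mgrid[:480,:640]
b=(u>310)&(u<432)&(v>160)&(v<305)&(hsv[...,0]>100)&(hsv[...,0]<130)&(hsv[...,1]>120)&(Z<60)
print(b.sum(),cv2.minAreaRect(np.float32(np.c_[X[b],Y[b]])),W[b].max(0),W[b].min(0),np.median(Z[b]))
vx=cv2.fitLine(np.float32(np.c_[X[b],Y[b]]),cv2.DIST_L2,0,.01,.01).ravel(); print(vx,np.degrees(np.arctan2(vx[1],vx[0])))
a=cv2.imread("pics/s3.png"); cv2.imwrite("pics/c3.png",np.hstack([cv2.resize(im[160:310,310:440],(520,600)),cv2.resize(a[360:,200:350],(280,600))]))
```

```text
True
t 8.3083 tcp [510.3 344.2  11.5] [ 1.8e+02 -1.0e-01  3.9e+01] F [-0.5 -1.2  5.2] M [-0.02  0.02 -0.02] op 0.407
t 8.6417 tcp [509.3 343.7  10.4] [-1.8e+02  1.0e-01  3.9e+01] F [ 0.3  0.1 -0.3] M [-0.04 -0.03 -0.  ] op 0.65
t 11.2333 tcp [ 535.1 -149.1  229.6] [180.   0. -98.] F [-0.6  0.2  0.7] M [ 0.07  0.03 -0.02] op 0.646
248 ((552.7981567382812, -174.92349243164062), (13.476880073547363, 122.5110855102539), 81.88690948486328) [ 613.28587684 -161.15106024   43.38982096] [ 492.19401921 -189.61148093   28.79421993] 35.99697225605168
[ 9.8998791e-01 -1.4115225e-01  5.5215784e+02 -1.7473514e+02] -8.114527
```

View pics/c3.png

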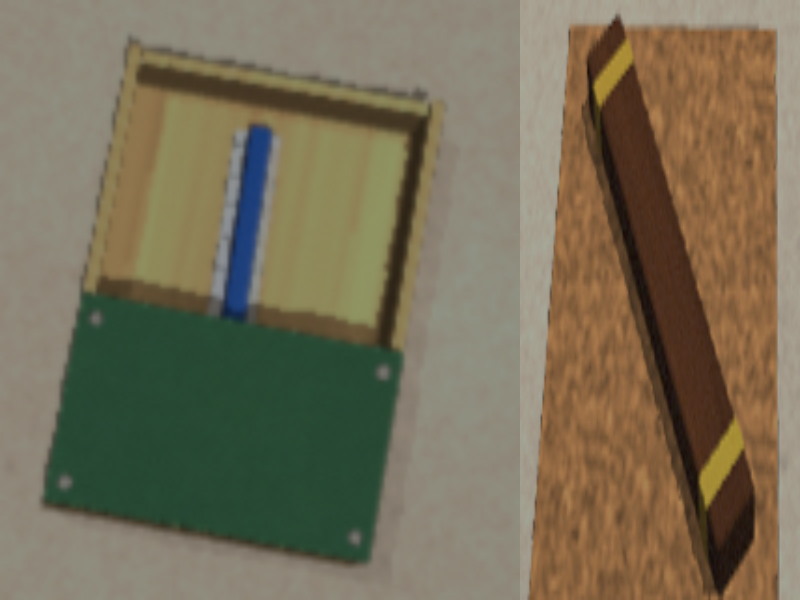

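Side crop: the bar lies diagonally on the mat. Left crop: the rail is clear, with its head at crop (260,128). I'll check the bar's footprint by depth, then verify IK and clearances along the tilted path and grasp.

```bash
cat > path.py <<'E'
from h import *
from scipy.spatial.transform import Rotation as Ro
PSI=-8.1; HEAD=np.array([613.4,-183.6]); ax=np.array([np.cos(np.radians(PSI)),np.sin(np.radians(PSI))])
XH=114.4; A=42.; H=8.5                      # head in tray x, grip offset from centre, tcp height over underside
def pose(xt,zt,th):
    tail=np.r_[HEAD+ax*(xt-XH),zt]
    T=Ro.from_euler("z",PSI,degrees=True)*Ro.from_euler("y",-th,degrees=True)
    p=tail+T.apply([A+120,0,H])
    r=T*Ro.from_euler("z",-90,degrees=True)*Ro.from_euler("x",180,degrees=True)
    return p,r.as_euler("xyz",degrees=True)
KEY=[(-125.6,6,0),(-123.5,8,6),(-121,9,11),(-112,9,14.5),(-84,10,18),(-50,14,22),(0,30,24),(20,42,22),(20,110,20),(-10,176,8),(-40,176,0)]
def clear(xt,zt,th):
    t=np.radians(th);e=np.array([np.cos(t),np.sin(t)]);n=np.array([-np.sin(t),np.cos(t)])
    def sd(x,z):                            # distance of corner from strip rectangle 240x30
        q=np.array([x-xt,z-zt]);l=np.array([q@e-120,q@n-15]);d=abs(l)-[120,15]
        return np.linalg.norm(np.maximum(d,0))+min(d.max(),0)
    return min(sd(x,70) for x in np.linspace(-140,-15,26)),min(sd(135,z) for z in range(10,61,5)),zt-6
E
python3 - <<'E'
from path import *
W=world("top",np.load("pics/t3.npz")["d"]); X,Y,Z=np.moveaxis(W,-1,0)
m=(X>380)&(X<640)&(Y>200)&(Y<480)&(Z>25)&(Z<45); r=cv2.minAreaRect(np.float32(W[m][:,:2])); b=cv2.boxPoints(r)
y=np.radians(3.8); l=(b-[509.7,344])@np.array([[np.cos(y),-np.sin(y)],[np.sin(y),np.cos(y)]]); print("bar",m.sum(),r,"\n mat-frame",np.round(l,0).tolist())
for i in range(len(KEY)-1):
    C=np.array([clear(*(np.array(KEY[i])*(1-f)+np.array(KEY[i+1])*f)) for f in np.linspace(0,1,11)]); print(KEY[i+1],np.round(C.min(0),1), solve_ik(*pose(*KEY[i+1])) is not None)
p,r=pose(*KEY[0]); print(p,r)
line_to(p+[0,0,80],rot=r,speed=200); print(line_to(p,speed=80,threshold=10)); st()
E
```

```text
bar 1339 ((505.4677734375, 344.3075256347656), (39.665367126464844, 224.38754272460938), 39.29393768310547) 
 mat-frame [[-85.0, 80.0], [45.0, -102.0], [77.0, -79.0], [-53.0, 103.0]]
(-123.5, 8, 6) [20.3 19.8  0. ] True
(-121, 9, 11) [ 9.7 19.8  2. ] True
(-112, 9, 14.5) [ 4.8 16.9  3. ] True
(-84, 10, 18) [ 4.7 15.5  3. ] True
(-50, 14, 22) [ 5.7 20.1  4. ] True
(0, 30, 24) [ 8.8 26.7  8. ] True
(20, 42, 22) [12.3 26.4 24. ] True
(20, 110, 20) [23.8 26.4 36. ] True
(-10, 176, 8) [ 53.2  86.3 104. ] True
(-40, 176, 0) [106. 116. 170.] True
[ 536.1781547  -172.60970391   14.5       ] [180.    0.  -98.1]
False
t 13.2667 tcp [ 536.6 -172.8   15. ] [-179.9   -0.   -98.1] F [ 0.3 -0.3  0.6] M [-0.05 -0.02  0.01] op 0.651
```

The bar is fully on the mat, with at least 15 mm of margin. I'll reduce the early tilt slightly for more cover clearance, then grasp, start tilting and look.

```bash
sed -i 's/(-112,9,14.5),(-84,10,18),(-50,14,22)/(-112,9,13.5),(-84,10,16.5),(-50,14,20.5)/' path.py
python3 - <<'E'
from path import *
set_gripper(0); st()
for k in KEY[1:4]:
    p,r=pose(*k); hit=line_to(p,rot=r,speed=40,threshold=8); print(k,hit,np.round(p,1)); st()
    if hit: break
a,_=snap("side","s4"); b,_=snap("top","t4")
cv2.imwrite("pics/c4.png",np.vstack([cv2.resize(a[170:290,220:400],(600,400)),cv2.resize(b[170:250,325:445],(600,200*2))[:200]]))
E
```

```text
t 13.725 tcp [ 536.6 -172.8   15.1] [-179.9   -0.   -98.1] F [-0.4  1.1  4.2] M [ 0.1   0.07 -0.05] op 0.148
(-123.5, 8, 6) False [ 536.5 -172.7   33.4]
t 14.35 tcp [ 536.4 -172.7   33.3] [-174.    -0.   -98.1] F [-0.7 -0.2 -2. ] M [ 0.01  0.01 -0.02] op 0.154
(-121, 9, 11) False [ 536.2 -172.6   48.3]
t 14.875 tcp [ 536.2 -172.7   48.3] [-169.    -0.   -98.1] F [ 0.3 -0.2 -1.7] M [0.02 0.09 0.04] op 0.149
(-112, 9, 13.5) False [ 543.2 -173.6   55.1]
t 15.275 tcp [ 543.3 -173.6   55.2] [-166.5   -0.   -98.1] F [ 0.3  0.9 -1.3] M [-0.01  0.12 -0.  ] op 0.147
```

View pics/c4.png

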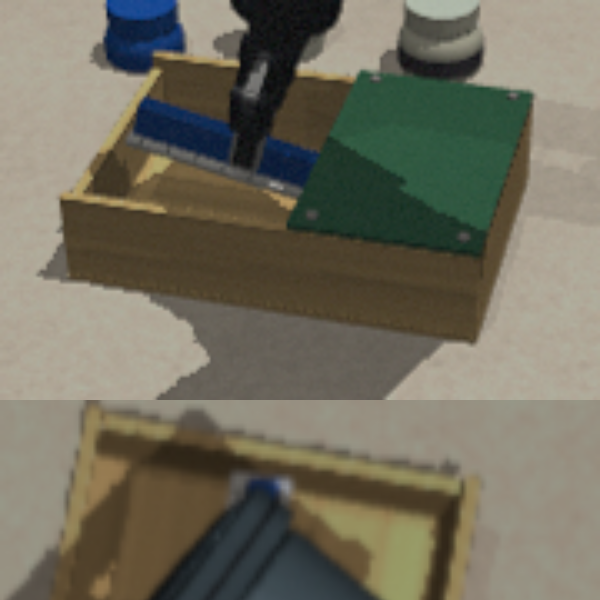

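The straightedge is held and tilted head-up, with its lower head corner at about px (258,212) in the side view. There is no contact force beyond its weight. I'll compare that corner with the prediction and continue if it agrees.

Run:
```python
from path import *
t=np.radians(13.5); hx=-112+240*np.cos(t); P=np.r_[HEAD+ax*(hx-XH),9+240*np.sin(t)]
Q=P+np.r_[-ax[1]*15,ax[0]*15,0]; px=pix("side",Q)[0]; print(P,px)
if np.linalg.norm(px-[258,212])>5: raise SystemExit("mismatch")
for k in KEY[4:]:
    p,r=pose(*k); hit=line_to(p,rot=r,speed=70,threshold=8); print(k,hit); st()
    if hit: break
a,_=snap("side","s5"); snap("top","t5"); cv2.imwrite("pics/c5.png",a)
```

```text
[ 620.29925795 -184.58190981   65.02688733] [259.18478717 213.92083564]
(-84, 10, 16.5) False
t 15.9083 tcp [ 568.4 -177.1   64.1] [-163.5    0.   -98.1] F [-0.2  0.2 -2.5] M [-0.    0.16  0.02] op 0.147
(-50, 14, 20.5) False
t 16.5333 tcp [ 597.8 -181.3   78.6] [-159.5    0.   -98.1] F [ 0.3  0.1 -2.2] M [ 0.03  0.26 -0.02] op 0.152
(0, 30, 24) False
t 17.425 tcp [ 642.8 -187.6  103.3] [-156.1    0.   -98.1] F [ 0.5  0.5 -1.5] M [ 0.03  0.26 -0.04] op 0.149
(20, 42, 22) False
t 17.9083 tcp [ 665.1 -190.7  110.1] [-158.     0.   -98.1] F [-0.4  0.5 -2.5] M [ 0.03  0.21 -0.  ] op 0.15
(20, 110, 20) False
t 18.9583 tcp [ 667.3 -191.1  172.6] [-160.1    0.   -98.1] F [-0.1 -0.5 -2.3] M [0.04 0.21 0.02] op 0.151
(-10, 176, 8) False
t 19.6667 tcp [ 647.6 -188.2  206. ] [-172.     0.   -98.1] F [ 0.2 -0.3 -2.1] M [0.01 0.04 0.02] op 0.15
(-40, 176, 0) False
t 20.325 tcp [ 621.1 -184.7  184.4] [-180.     0.   -98.1] F [ 0.1  0.6 -1.1] M [-0.06 -0.05 -0.01] op 0.15
```

View pics/c5.png

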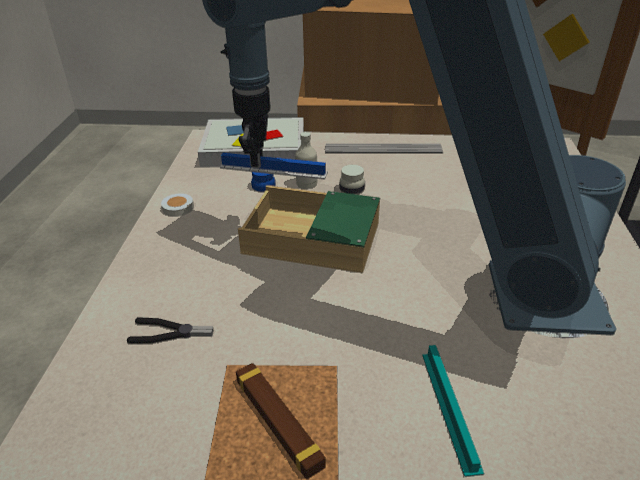

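The straightedge is out and level, spanning px (222,157) to (326,168) in the side view, and the tray is empty. I'll shift it back over the tray, then check its height, level and stillness.

Run:
```python
from path import *
p,r=pose(-105,173,0); line_to(p,rot=r,speed=80); wait(0.6); st()
a,d=snap("side","s6"); W=world("side",d); X,Y,Z=np.moveaxis(W,-1,0); hsv=cv2.cvtColor(a,cv2.COLOR_BGR2HSV)
m=(hsv[...,0]>105)&(hsv[...,0]<130)&(hsv[...,1]>140)&(Z>120)&(Z<240)&(abs(Y+170)<50)
s=W[m]; print(m.sum(),s[:,0].min(),s[:,0].max())
x,z=s[:,0],s[:,2]; print("slope deg",np.degrees(np.arctan(np.polyfit(x,z,1)[0])),"rail z pct",np.percentile(z,[3,50,97]))
for e in(x<x.min()+25,x>x.max()-25): print(np.median(s[e],0))
print("qvel",np.abs(current_qvel()).max())
for n,o,i in(("pre",np.load("pics/t0.npz") if 0 else cv2.imread("pics/side0.png"),a),):
    df=cv2.absdiff(o,i).max(2)[150:200,245:290]; print("jar diff",df.mean())
```

```text
t 21.9917 tcp [ 556.6 -175.5  181.5] [180.    0.  -98.1] F [-0.6 -0.2 -1.1] M [-0.04 -0.06  0.01] op 0.151
1123 404.752074759702 636.1251078013847
slope deg 0.04218342954237666 rail z pct [180.47155784 194.91615581 203.8204308 ]
[ 417.37195192 -149.0317763   195.46873068]
[ 623.78057992 -179.15679609  194.62925998]
qvel 0.17254021581214693
jar diff 31.34177777777778
```

```bash
python3 -c "
from h import *
wait(0.5); st(); hand_in()"
```

```text
t 22.5417 tcp [ 556.6 -175.5  181.5] [-180.    -0.   -98.1] F [-0.3 -0.1 -1.5] M [-0.01 -0.05  0.04] op 0.148
the job is handed in; nothing more can be done
```

The job is done and handed in at 22.5 s of the 59 s allowed. No verdict is reported on hand-in.

- **Bar:** It lies diagonally on the cork mat. The depth check after release put its whole footprint on the mat, with at least 15 mm of margin.
- **Straightedge out of the tray:** I gripped it by the blue rail and drew it out through the opening, tilted up to about 24°. The force readings between moves showed no more than about its own weight, and the 8 N contact stop never tripped.
- **Final hold:** It is held level (slope 0.04°) and still, with its underside at about z = 173 mm, or 103 mm above the tray walls. The largest joint speed read 0.17°/s, which I took as sensor noise.
- **Bystanders:** The bottle, jars and pliers stood in their original places, by eye, in the picture taken once the straightedge was out; I did not measure them. One automatic before/after comparison around the blue jar showed a large difference (31 grey levels on average). The straightedge and gripper overlap that patch in the last view, so that check is inconclusive.

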